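# Put the brass hardness plate away in its latched case

### The job

Swing the latch lever with the red knob a full quarter turn aside, open the lid of the case until it stands up by itself, then pick the flat brass test plate off the counter and lay it flat on the green felt in the free compartment. Set the plate down gently instead of dropping it, leave the lid standing open, and do not disturb the other plates.

Things in the scene. Friction and masses are not known exactly. Their poses are not given: they have to be found in the camera images.
- case: grey case fixed to the counter, 140 (x) x 240 (y) x 50 mm high, walls and floor 5 mm; a wall of full height along x at y = 0 parts it into two compartments of 130 x 112 mm, centred at y = +59 and -59 mm. Origin at the centre of its underside; x from the latch side (facing the robot) to the hinge side, z up. A bracket juts 34 mm from its front wall at y = -70 mm and carries the latch
- lid (a joint): hinge of the navy blue lid, a plate 140 x 240 x 8 mm, 0.25 kg, hinged along the case's far (+x) top rim; 0 shut, 1.57 upright, 1.9 at its stop. It is stiff and stays where it is left. The latch's tongue holds it shut
- lid_grip (a point): centre of the top of the yellow fin on the lid by which to lift it: 30 mm along the case's x, 14 mm thick along y, 42 mm tall above the lid, its middle 30 mm behind the lid's front edge. Frame as the case's when the lid is shut; it turns with the lid
- lid_hinge (a point): point on the hinge axis (which runs along the case's y) in line with the fin: 110 mm beyond the fin along the case's x and 50 mm below the fin's top when shut
- latch (a joint): swing of the latch, a flat steel lever on a vertical pin in front of the case, just above the lid's level. 0: its 32 mm tongue points to the case's +x over the lid's front edge and its knob to -x (the robot); grows counter-clockwise seen from above, the knob moving towards the case's -y; free of the lid beyond 1.2, stop at 1.7. It stays where it is left
- latch_knob (a point): centre of the top of the red upright knob on the lever's end, 18 mm across, 36 mm tall above the lever, 60 mm from the lever's pin. z up
- latch_pivot (a point): point on the latch's vertical pin at the level of the lever's underside, 18 mm in front of the lid's front edge
- brass_plate: brass-yellow hardness test plate, 90 x 44 x 8 mm, about 0.27 kg, with four small round marks on its top; origin at the centre of its underside, x along the 90 mm length, z up. It lies on the open counter among a steel and a blue one: the plate to put away
- felt: green felt pad, 110 x 90 x 2 mm, fixed to the floor of the free compartment, in its middle; origin at the centre of its underside, axes as the case's. It can be in either compartment and is hidden until the lid is open
- copper_plate: copper-red hardness test plate, 90 x 44 x 8 mm, about 0.27 kg, with four small round marks on its top; origin at the centre of its underside, x along the 90 mm length, z up. It lies in the other compartment and stays there
- steel_plate: bright steel hardness test plate, 90 x 44 x 8 mm, about 0.27 kg, with four small round marks on its top; origin at the centre of its underside, x along the 90 mm length, z up. It lies on the counter and stays there
- blue_plate: bright blue (anodised aluminium, lighter) hardness test plate, 90 x 44 x 8 mm, about 0.27 kg, with four small round marks on its top; origin at the centre of its underside, x along the 90 mm length, z up. It lies on the counter and stays there
There are look-alikes about, which are no part of the job. Of the things that look like the brass_plate, take the one that is nearest to the robot's base at the start.

How it is judged:
By the outcome, as a careful person would: the job done as asked, in the order asked, and still so for the second after the job is handed in, with the robot touching nothing.
It also fails if it takes over 64 s, if anything falls off the work surface, if the arm or the gripper's body presses on something with over 40 N, if the wrist force passes 120 N, or if a joint passes its speed limit or range.

### The arm

A 6-joint arm with a two-finger parallel gripper is mounted at the origin on the work surface. World frame = base frame: x ahead of the robot, y to its left, z up, the work surface at z = 0. Lengths are in mm, angles in rad, forces in N, time in s.
With the tool pointing down it reaches from about 350 to 775 mm from the base axis. Payload 7.3 kg.
Tool frame: the origin (TCP) lies at the centre of the arm's flange, where the gripper is bolted on; the fingertips stand 178 mm ahead of it and the grasp point (between the pads) lies 159 mm ahead of it; z points along the fingers, y is the line along which they close (so a half turn about z gives the same grasp; the last joint's range is limited). The gripper opens to 92 mm and grips with 3 to 60 N. Pads are 19 mm wide; open, the fingers measure 130 mm over their backs; the gripper's body (75 mm by 190 mm) begins 47 mm behind the grasp point.
Start: joints at [1.025, 0.342, 1.524, -0, 1.275, -0.146], TCP at [204.327, 483.61, 404.741] pointing down, gripper open.
Joint ranges: [-2.53, 2.53], [-0.77, 2.02], [0.04, 2.7], [-1, 4.14], [0.28, 2.66], [-3.11, 3.11]. Speed limits (rad/s): [2.57, 2.57, 3.14, 3.14, 3.14, 3.14].

### API

Orientations are given as [roll, pitch, yaw] about the fixed x, y, z axes, in that order (R = Rz(yaw) Ry(pitch) Rx(roll)).
In Python, from plant import * gives the robot as it stands. The module is installed in compiled form; this text tells all that it offers.
- The arm moves only by the shell command python3 -m inch 'ROWS'. ROWS is JSON, a list of rows, each a list of 5 numbers: the shift along the tool's x, y, z in m, then the turn about the tool's z in rad, then the opening, from 0 (shut) to 1 (fully open). In form: [[tx, ty, tz, spin, claw], ...]. A call has 1 to 8 rows; each row is the pose to reach, as a shift and turn from the pose commanded when the call began, along the tool's axes at that moment; what a row does not reach only later rows make up. A row lasts 1/12 s, in which the tool goes at most 41.7 mm and 7.16 degrees, less where a joint would pass 70% of its speed; a pose out of reach is approached as far as the arm can. A call with a gripper value outside its range is refused whole. The fingers move at their own pace and stop on an object; the grip force is fixed at half the most. Time passes only in rows, so rows that repeat a pose let the fingers close. It gives the time, the measured TCP pose, the force, the opening and the grip force at its end, in the units of the state.
- get_obs(): the state, without advancing time (a new reading comes with each control period).
- capture(name): name is "scene" or "side" or "wrist"; returns a dict with "color" (400x640x3 uint8, red, green, blue), "intrinsics" (3x3 intrinsics, pixels), "pose" (4x4, takes a point from camera to world coordinates). Camera axes: x right, y down, z forward; pixel columns grow to the right and rows downward; lengths in mm; the calibration is good to about 2 mm. A picture is of the moment at which its call begins. There is no depth.
- close_job(): hands the job in; it is judged then, once.
Trained networks look in a picture, given as the dict that the camera call returned (one of the last four; its "shot" number tells which), for a name from the list of things; names that differ only in an ending like _2 or _b are one class to them, and where a whole thing is asked for, a point or a joint stands for the part that bears it (a point fixed in the world has none). Each returns a list of dicts, best first, with "conf" (0 to 1); they miss things now and then, are a little off and sometimes report something else, mostly with a low value. They report only what shows in the picture. A call takes as long as a camera call. They do not tell look-alikes from the thing itself.
- look_for(picture, target): "rect" ([centre column, centre row, width, height] in pixels, round what is visible of it).
- trace(picture, target): "pixels" (400x640 bool, what is visible of it) and "rect" ([centre column, centre row, width, height] in pixels, round what is visible of it).
- tip_of(picture, target): "centre" ([column, row] in pixels: a listed point, or the origin of a listed thing).
The state is a dict: "time": time; "joint_positions": joint angles; "dq": joint speeds; "tau": joint torques, N m; "tool_pos": TCP position; "tcp_rot": TCP orientation; "contact_force": force on the tool from outside, world axes, zero at the start; "moment": the same for the moment, N m; "grip_width": finger opening in mm; "finger_force": force on a finger pad.
Only numpy, scipy, OpenCV 4.12 (cv2) and the standard library are available. Lean on these libraries where they do the work, as an engineer would, in place of code of your own. Each camera call takes 0.05 s, during which the arm holds its last target. There are 200 camera calls.

## Working session

There is one attempt and no reset: what is moved stays moved. The work goes in short steps, Python scripts to look and compute and a shell command to move; the robot and the scene stay as the last step left them, time stands still between calls to the robot, and variables do not carry over. Pictures are saved under pics/ and viewed, at most 10 in all, crops included, and the job is handed in when it is done.

```bash
mkdir -p pics; cat > h.py <<'E'
from plant import *
import numpy as np, cv2
def ray(p,uv):
    d=np.linalg.inv(p["intrinsics"])@np.array([uv[0],uv[1],1.]); P=p["pose"]
    return P[:3,3],P[:3,:3]@(d/np.linalg.norm(d))
def onz(p,uv,z):
    o,d=ray(p,uv); return o+d*(z-o[2])/d[2]
def tri(rs):
    A=0;b=0
    for o,d in rs:
        M=np.eye(3)-np.outer(d,d); A=A+M;b=b+M@o
    x=np.linalg.solve(A,b); return x,[round(float(np.linalg.norm((np.eye(3)-np.outer(d,d))@(x-o))),1) for o,d in rs]
def save(p,n): cv2.imwrite("pics/"+n+".png",p["color"][:,:,::-1])
E
python3 - <<'E'
from h import *
np.set_printoptions(precision=1,suppress=True)
o=get_obs();print(o)
ps={n:capture(n) for n in("scene","side","wrist")}
cv2.imwrite("pics/a.png",np.vstack([ps["scene"]["color"],ps["side"]["color"]])[:,:,::-1][:, :]) 
im=cv2.imread("pics/a.png");cv2.imwrite("pics/a.png",cv2.resize(im,None,fx=.75,fy=.75))
for t in["case","lid_grip","lid_hinge","latch_knob","latch_pivot","brass_plate","steel_plate","blue_plate"]:
  for n,p in ps.items():
    r=tip_of(p,t)
    print(t,n,[(np.round(q["centre"],1),round(q["conf"],2),onz(p,q["centre"],{"lid_grip":100,"latch_knob":90,"lid_hinge":50,"latch_pivot":50}.get(t,0))) for q in r[:4]])
for n,p in ps.items(): print(n,p["pose"])
E
```

```text
{'time': 0.0, 'joint_positions': array([ 1. ,  0.3,  1.5, -0. ,  1.3, -0.1]), 'dq': array([-0.,  0.,  0., -0.,  0., -0.]), 'tau': array([  0. , -43.1, -24.4,   0.1,   0.1,  -0. ]), 'tool_pos': array([204.2, 483.5, 404. ]), 'tcp_rot': array([-3.1, -0. ,  2.7]), 'contact_force': array([ 0.2, -0.2, -0.3]), 'moment': array([ 0., -0.,  0.]), 'finger_force': 0.0, 'grip_width': 91.82141436541333}
case scene [(array([280. , 288.6]), 0.76, array([ 564.4, -125.6,    0. ]))]
case side [(array([368.1, 288.5]), 0.56, array([ 562.1, -116.7,    0. ]))]
case wrist []
lid_grip scene [(array([269.1, 240.4]), 0.97, array([508.6, -80.5, 100. ]))]
lid_grip side [(array([346.7, 267.3]), 0.68, array([510.2, -90.2, 100. ]))]
lid_grip wrist []
lid_hinge scene [(array([311.9, 266.2]), 0.88, array([617.9, -61.5,  50. ]))]
lid_hinge side [(array([379.2, 253.3]), 0.61, array([616.3, -60.4,  50. ]))]
lid_hinge wrist []
latch_knob scene [(array([202.9, 276.7]), 0.57, array([ 440. , -241.2,   90. ]))]
latch_knob side [(array([345.3, 332.5]), 0.61, array([ 442.9, -231.4,   90. ]))]
latch_knob wrist []
latch_pivot sc
[... 747 characters left out ...]
5, 208.3]), 0.81, array([475.1, 175.2,   0. ]))]
steel_plate side [(array([292.2, 210.4]), 0.6, array([471.4, 184.4,   0. ]))]
steel_plate wrist []
blue_plate scene [(array([356.4, 209.8]), 0.83, array([599.5, 239.5,   0. ]))]
blue_plate side [(array([326.2, 182.3]), 0.73, array([600.1, 241.6,   0. ]))]
blue_plate wrist []
scene [[   0.9    0.3   -0.4  940.7]
 [   0.5   -0.5    0.7 -615.5]
 [   0.    -0.8   -0.6  781.2]
 [   0.     0.     0.     1. ]]
side [[   0.9   -0.3    0.2  234.3]
 [  -0.4   -0.7    0.6 -589.2]
 [  -0.    -0.6   -0.8 1109.6]
 [   0.     0.     0.     1. ]]
wrist [[  0.4   0.9   0.3 126.6]
 [  0.9  -0.4  -0.1 516.2]
 [ -0.    0.3  -1.  385.3]
 [  0.    0.    0.    1. ]]
```

View pics/a.png

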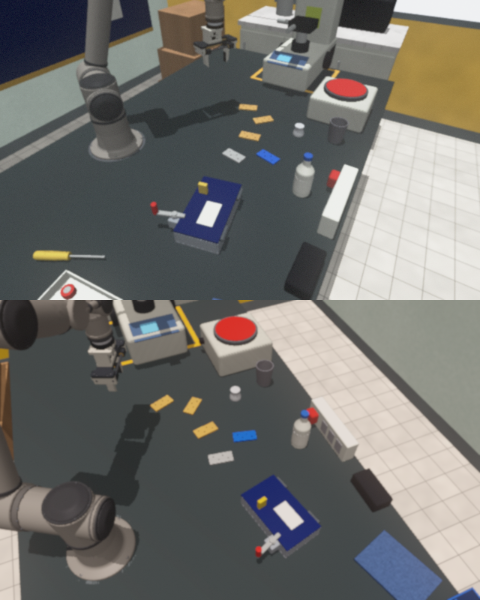

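```bash
python3 - <<'E'
from h import *
np.set_printoptions(precision=1,suppress=True)
o=get_obs();print(o["tcp_rot"]*100,o["time"])
a,b=capture("scene"),capture("side")
for t in["case","lid_grip","lid_hinge","latch_knob","latch_pivot","steel_plate"]:
  ra,rb=tip_of(a,t),tip_of(b,t)
  if ra and rb: print(t,*tri([ray(a,ra[0]["centre"]),ray(b,rb[0]["centre"])]))
# brass outlines
w=capture("wrist")
for n,p in(("scene",a),("side",b),("wrist",w)):
  for q in trace(p,"brass_plate")[:4]:
    m=q["pixels"].astype(np.uint8); c=max(cv2.findContours(m,0,2)[0],key=cv2.contourArea)[:,0]
    g=np.array([onz(p,x,6)[:2] for x in c],np.float32)
    print(n,round(q["conf"],2),cv2.minAreaRect(g))
save(w,"w")
E
```

```text
[314.1   0.  274.2] 1.35
case [ 562.1 -124.4    1.5] [2.2, 2.2]
lid_grip [515.3 -85.6  96.1] [0.4, 0.4]
latch_knob [ 438.9 -240.   104.6] [6.8, 6.8]
latch_pivot [ 496.9 -212.7   54.1] [0.1, 0.1]
steel_plate [474.7 185.3  -5.5] [5.7, 5.7]
scene 0.71 ((472.4982604980469, 328.256591796875), (86.62389373779297, 49.169532775878906), 11.685470581054688)
scene 0.62 ((466.5172424316406, 473.54730224609375), (95.280517578125, 61.11891174316406), 44.760250091552734)
scene 0.52 ((350.85125732421875, 539.4152221679688), (89.6102066040039, 53.97846221923828), 19.208629608154297)
scene 0.42 ((541.4205932617188, -91.48426818847656), (154.03302001953125, 259.87274169921875), 12.674263954162598)
side 0.87 ((347.75531005859375, 542.3746948242188), (89.73867797851562, 48.29883575439453), 19.973344802856445)
side 0.79 ((462.95428466796875, 476.44622802734375), (96.72010803222656, 50.124568939208984), 50.97312927246094)
side 0.63 ((467.6187744140625, 329.5569763183594), (90.26172637939453, 49.421443939208984), 10.506729125976562)
wrist 0.95 ((431.728759765625, 331.55316162109375), (55.93818283081055, 34.36235427856445), 67.12553405761719)
wrist 0.88 ((461.1597900390625, 479.4450378417969), (91.18083190917969, 46.758270263671875), 47.85651397705078)
wrist 0.69 ((333.395751953125, 538.609130859375), (68.5726547241211, 45.125282287597656), 20.99664306640625)
```

The picture shows the case right of centre. In the scene half, the red knob is at about (153,208) and the yellow fin at (203,188). There are three brass-like plates; the nearest to the base is at about world (470,330), beside the steel plate. Next I hover over the case for a closer view.

```bash
cat >> h.py <<'E'
def rel(x,y,z,yaw,cmd=None):
    "shift for grasp point (world mm) and tool yaw; printed in m, rad"
    o=get_obs(); t=cmd if cmd is not None else o["tool_pos"]; a=o["tcp_rot"][2]
    d=np.array([x,y,z+159])-t; X=np.array([np.cos(a),np.sin(a),0]);Y=np.array([np.sin(a),-np.cos(a),0])
    s=-((yaw-a+np.pi)%(2*np.pi)-np.pi)
    print("row",np.round(np.array([d@X,d@Y,-d[2]])/1000,4),"spin",round(s,4),"t",round(o["time"],2))
E
python3 - <<'E'
from h import *
rel(430,150,240,3.366-.3)
E
```

```text
row [-0.3377 -0.2195  0.0057] spin -0.3242 t 2.25
```

```bash
R='[-0.338,-0.22,0.005,-0.324,1]'; python3 -m inch '[[-0.338,-0.22,0.005,-0.324,1],[-0.338,-0.22,0.005,-0.324,1],[-0.338,-0.22,0.005,-0.324,1],[-0.338,-0.22,0.005,-0.324,1],[-0.338,-0.22,0.005,-0.324,1],[-0.338,-0.22,0.005,-0.324,1],[-0.338,-0.22,0.005,-0.324,1],[-0.338,-0.22,0.005,-0.324,1]]'
python3 -c "
from h import *
rel(440,-170,240,3.366)"
```

```text
time: 2.92
tool_pos: [387.0, 212.3, 401.0]
tcp_rot: [3.141, 0.001, 3.066]
contact_force: [0.7, -0.2, 0.6]
grip_width: 91.8
finger_force: 0.0
row [-0.0817 -0.3772  0.002 ] spin -0.3 t 2.92
```

```bash
python3 -m inch '[[-0.08,-0.377,0,-0.3,1],[-0.08,-0.377,0,-0.3,1],[-0.08,-0.377,0,-0.3,1],[-0.08,-0.377,0,-0.3,1],[-0.08,-0.377,0,-0.3,1],[-0.08,-0.377,0,-0.3,1],[-0.08,-0.377,0,-0.3,1],[-0.08,-0.377,0,-0.3,1]]'
python3 -m inch '[[0,-0.05,0,0,0.55],[0,-0.05,0,0,0.55],[0,-0.05,0,0,0.55],[0,-0.05,0,0,0.55]]'
python3 - <<'E'
from h import *
np.set_printoptions(precision=1,suppress=True)
c=[capture(n) for n in("wrist","scene","side")]
for t in["lid_grip","lid_hinge","latch_knob","latch_pivot"]:
  rs=[tip_of(p,t) for p in c]
  print(t,[(np.array(r[0]["centre"]),round(r[0]["conf"],2)) if r else None for r in rs])
  R=[ray(p,r[0]["centre"]) for p,r in zip(c,rs) if r]
  if len(R)>1: print(*tri(R))
  if rs[0]: print(" wrist@z",[onz(c[0],rs[0][0]["centre"],z) for z in (60,100)])
save(c[0],"b")
m=trace(c[0],"lid")
if m:
  k=max(cv2.findContours(m[0]["pixels"].astype(np.uint8),0,2)[0],key=cv2.contourArea)[:,0]
  print(cv2.minAreaRect(np.array([onz(c[0],x,56)[:2] for x in k],np.float32)))
print(get_obs()["tool_pos"])
E
```

```text
time: 3.58
tool_pos: [428.3, -101.2, 401.0]
tcp_rot: [-3.141, 0.001, -2.918]
contact_force: [1.1, 0.5, 0.8]
grip_width: 92.0
finger_force: 0.0
time: 3.92
tool_pos: [439.5, -147.7, 400.4]
tcp_rot: [3.14, -0.001, -2.919]
contact_force: [0.4, 0.4, -0.2]
grip_width: 69.7
finger_force: 0.0
lid_grip [(array([355. , 266.4]), 0.68), (array([268.5, 241.2]), 0.63), (array([350.7, 264.2]), 0.95)]
[516.2 -90.6 109.5] [2.7, 1.3, 3.4]
 wrist@z [array([542. , -75.7,  60. ]), array([519. , -86.9, 100. ])]
lid_hinge [(array([341.9, 314.6]), 0.87), (array([311.8, 269.8]), 0.62), (array([382.8, 251.1]), 0.62)]
[624.3 -68.5  53.6] [3.2, 4.6, 7.7]
 wrist@z [array([618.2, -73.6,  60. ]), array([585.7, -85.1, 100. ])]
latch_knob [(array([236.2, 172. ]), 0.93), (array([204.6, 273.1]), 0.6), (array([345. , 331.6]), 0.66)]
[ 441.3 -232.9   96.4] [0.8, 2.1, 1.3]
 wrist@z [array([ 452.5, -240.6,   60. ]), array([ 440.7, -231.3,  100. ])]
latch_pivot [(array([255.1, 207.4]), 0.74), (array([234.8, 286.4]), 0.86), (array([360.5, 323.8]), 0.91)]
[ 493.9 -210.7   52.7] [3.0, 5.4, 3.0]
 wrist@z [array([ 490.6, -212.7,   60. ]), array([ 474. , -206.9,  100. ])]
((526.63818359375, -108.66049194335938), (75.12045288085938, 193.48353576660156), 12.741294860839844)
[ 439.7 -147.9  400.7]
```

View pics/b.png

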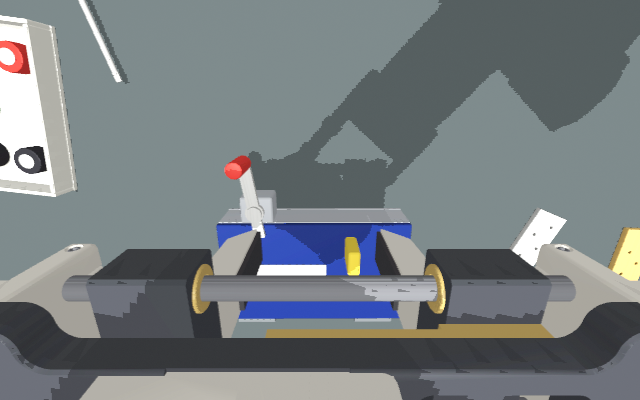

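The picture shows the red knob top at (236,170), the lever pin at (255,210) and the fin at (352,250). The latch is slightly turned already, about 0.15 rad.

```bash
python3 -c "
from h import *
print(get_obs()['joint_positions'])
rel(441,-232,160,-2.78);rel(441,-232,89,-2.78)"
```

```text
[-4.89972215e-01  2.33777019e-01  1.68916183e+00  8.04504351e-05
  1.21869306e+00 -2.28489756e+00]
row [ 0.0174 -0.0823  0.0817] spin -0.1375 t 4.72
row [ 0.0174 -0.0823  0.1527] spin -0.1375 t 4.72
```

```bash
python3 -m inch '[[0.017,-0.082,0.04,-0.125,0.55],[0.017,-0.082,0.08,-0.25,0.55],[0.017,-0.082,0.082,-0.37,0.55],[0.017,-0.082,0.082,-0.47,0.55],[0.017,-0.082,0.082,-0.47,0.55],[0.017,-0.082,0.082,-0.47,0.55]]'
python3 - <<'E'
from h import *
p=capture("wrist");r=tip_of(p,"latch_knob");print([(q["centre"],q["conf"],onz(p,q["centre"],99)) for q in r])
s=capture("scene");q=tip_of(s,"latch_knob");
if r and q: print(tri([ray(p,r[0]["centre"]),ray(s,q[0]["centre"])]))
print(get_obs()["grip_width"]);rel(441,-232,89,-2.45)
E
```

```text
time: 5.22
tool_pos: [441.4, -231.8, 318.7]
tcp_rot: [3.141, 0.0, -2.451]
contact_force: [-0.2, -0.4, 1.2]
grip_width: 50.4
finger_force: 0.0
[([317.7, 215.2], 0.88, array([ 439.10775589, -233.5366894 ,   99.        ]))]
(array([ 438.32963493, -236.42844896,   97.86498667]), [3.2, 3.2])
50.46109713637764
row [ 0.001  -0.0003  0.0718] spin 0.0017 t 5.42
```

```bash
python3 -m inch '[[0.002,0,0.035,0,0.55],[0.002,0,0.06,0,0.55],[0.002,0,0.07,0,0.5],[0.002,0,0.07,0,0],[0.002,0,0.07,0,0],[0.002,0,0.07,0,0],[0.002,0,0.07,0,0],[0.002,0,0.07,0,0]]'
python3 - <<'E'
from h import *
o=get_obs();print(o["grip_width"],o["finger_force"])
k=o["tool_pos"][:2]; 
for P in (np.array([492.5,-211.5]),):
  v=k-P;r=np.hypot(*v);a=np.arctan2(v[1],v[0]);print(r,a-(.224-np.pi))
  e=.224-np.pi
  for lat in np.linspace(a-e+2*np.pi if a-e<-1 else a-e,1.62,8)[1:]:
    t=P+60*np.array([np.cos(e+lat),np.sin(e+lat)]); print(round(lat,2),end=" ");rel(*t,o["tool_pos"][2]-159,-2.45)
E
```

```text
time: 6.08
tool_pos: [440.2, -233.0, 249.9]
tcp_rot: [-3.139, 0.001, -2.447]
contact_force: [0.9, -0.2, 1.0]
grip_width: 17.3
finger_force: 30.6
17.271066711208533 30.56559920310974
56.56932808934628 0.16641582649803244
0.37 row [ 0.0057 -0.0112 -0.    ] spin 0.0026 t 6.08
0.58 row [ 0.0056 -0.0236 -0.    ] spin 0.0026 t 6.08
0.79 row [ 0.003  -0.0357 -0.    ] spin 0.0026 t 6.08
1.0 row [-0.0021 -0.0471 -0.    ] spin 0.0026 t 6.08
1.2 row [-0.0094 -0.0571 -0.    ] spin 0.0026 t 6.08
1.41 row [-0.0187 -0.0655 -0.    ] spin 0.0026 t 6.08
1.62 row [-0.0295 -0.0717 -0.    ] spin 0.0026 t 6.08
```

```bash
python3 -m inch '[[0.003,-0.012,0,0,0],[0.003,-0.025,0,0,0],[0,-0.037,0,0,0],[-0.005,-0.048,0,0,0],[-0.012,-0.058,0,0,0],[-0.022,-0.067,0,0,0],[-0.032,-0.072,0,0,0],[-0.032,-0.072,0,0,0]]'
python3 - <<'E'
from h import *
o=get_obs();print(o["grip_width"],o["finger_force"],o["contact_force"])
c=[capture(n) for n in("scene","side")]
r=[tip_of(p,"latch_knob") for p in c]; print(r,[onz(p,q[0]["centre"],99) for p,q in zip(c,r) if q])
r=[tip_of(p,"latch_pivot") for p in c]; print([onz(p,q[0]["centre"],60) for p,q in zip(c,r) if q])
E
```

```text
time: 6.75
tool_pos: [511.3, -267.8, 249.7]
tcp_rot: [-3.14, -0.0, -2.446]
contact_force: [-1.6, -1.0, 4.7]
grip_width: 17.2
finger_force: 30.0
17.245344891496416 30.00797063112259 [-1.63576852 -0.96478361  4.69596467]
[[], [{'centre': [381.4, 335.2], 'conf': 0.69}]] [array([ 510.4155039 , -269.79371405,   99.        ])]
[array([ 496.2214346 , -213.72973481,   60.        ]), array([ 492.80758896, -213.5692256 ,   60.        ])]
```

```bash
python3 -m inch '[[-0.032,-0.072,0,0,0.55],[-0.032,-0.072,0,0,0.55],[-0.032,-0.072,0,0,0.55],[-0.032,-0.072,-0.03,0,0.55],[-0.032,-0.072,-0.07,0,0.55],[-0.032,-0.072,-0.07,0,0.55]]' | head -2
python3 -m inch '[[0,0,-0.03,0,0.55]]' |head -2
python3 -c "
from h import *
rel(516,-87,165,-2.917)"
```

```text
time: 7.55
tool_pos: [581.8, -303.4, 326.7]
time: 7.63
tool_pos: [579.8, -302.3, 346.5]
row [-0.0886  0.2063  0.0225] spin 0.469 t 7.63
```

I repeated the old offset while releasing, so the gripper moved sideways; I'll check the latch before going on.

```bash
python3 - <<'E'
from h import *
c=[capture(n) for n in("scene","side","wrist")]
print(get_obs()["contact_force"])
for t,z in(("latch_knob",99),("latch_pivot",60),("lid_grip",100),("case",0),("lid_hinge",50)):
  r=[tip_of(p,t) for p in c]
  print(t,[(np.round(onz(p,q[0]["centre"],z)),round(q[0]["conf"],2)) if q else None for p,q in zip(c,r)])
crop=cv2.resize(c[0]["color"][190:340,140:390],None,fx=3,fy=3); crop2=cv2.resize(c[1]["color"][200:400,270:470],(600,600))
cv2.imwrite("pics/c.png",crop[:,:,::-1])
E
```

```text
[ 0.11938221 -0.44046795 -0.63645037]
latch_knob [None, (array([ 519., -263.,   99.]), 0.88), (array([ 513., -266.,   99.]), 0.78)]
latch_pivot [None, (array([ 489., -216.,   60.]), 0.66), (array([ 492., -214.,   60.]), 0.62)]
lid_grip [(array([514., -92., 100.]), 0.59), (array([517., -85., 100.]), 0.69), None]
case [(array([ 569., -128.,    0.]), 0.57), (array([ 574., -112.,    0.]), 0.9), (array([ 564., -125.,    0.]), 0.56)]
lid_hinge [(array([619., -64.,  50.]), 0.92), (array([632., -54.,  50.]), 0.72), None]
```

View pics/c.png

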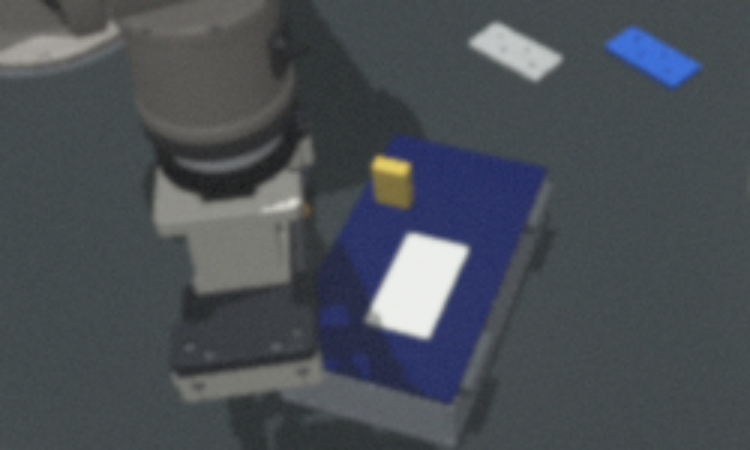

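The picture shows the lid still shut with the fin at (392,180), and the gripper left of it. The knob is now at about (515,-265) by the side and wrist cameras, so the latch is open at or near its stop. Next, the fin.

```bash
python3 -m inch '[[-0.089,0.206,0.02,0.469,0.55],[-0.089,0.206,0.02,0.469,0.55],[-0.089,0.206,0.02,0.469,0.55],[-0.089,0.206,0.02,0.469,0.55],[-0.089,0.206,0.02,0.469,0.55],[-0.089,0.206,0.02,0.469,0.55],[-0.089,0.206,0.02,0.469,0.55]]'
python3 - <<'E'
from h import *
c=[capture(n) for n in("scene","side","wrist")]
print(get_obs()["contact_force"])
for t,z in(("latch_knob",99),("lid_grip",100)):
  r=[tip_of(p,t) for p in c]
  print(t,[(np.round(onz(p,q[0]["centre"],z)),round(q[0]["conf"],2)) if q else None for p,q in zip(c,r)])
rel(516,-88,90,-2.917)
E
```

```text
time: 9.12
tool_pos: [516.5, -83.8, 328.7]
tcp_rot: [3.14, -0.001, -2.913]
contact_force: [0.6, -0.4, 0.1]
grip_width: 50.6
finger_force: 0.0
[0.43396113 0.64624815 0.21630286]
latch_knob [(array([ 514., -272.,   99.]), 0.62), (array([ 513., -270.,   99.]), 0.57), (array([ 516., -271.,   99.]), 0.82)]
lid_grip [(array([511., -82., 100.]), 0.86), (array([518., -84., 100.]), 0.85), (array([518., -88., 100.]), 0.63)]
row [0.0018 0.0006 0.0796] spin -0.0008 t 9.57
```

```bash
python3 -m inch '[[0,-0.002,0.04,0,0.55],[0,-0.002,0.07,0,0.55],[0,-0.002,0.081,0,0.4],[0,-0.002,0.081,0,0],[0,-0.002,0.081,0,0],[0,-0.002,0.081,0,0],[0,-0.002,0.081,0,0],[0,-0.002,0.081,0,0]]'
python3 - <<'E'
from h import *
o=get_obs();print(o["contact_force"],o["grip_width"])
# grasp rel. hinge in case xz: start
g=o["tool_pos"]-[0,0,159]; y=.224
c=np.array([np.cos(y),np.sin(y)]); 
H=np.array([512.5,-86.5])+110*c   # hinge, from fin estimates (mean)
for off in (0,):
  X0=(g[:2]-H)@c; Z0=g[2]-50; r=np.hypot(X0,Z0); a0=np.arctan2(Z0,X0); print("X0,Z0,r",X0,Z0,r)
  a=o["tcp_rot"][2]
  for th in np.arange(0,1.76,.125):
    X=r*np.cos(a0-th);Z=r*np.sin(a0-th); print(round(th,3),"tx",round(-(X-X0)/1000,4),"tz",round(-(Z-Z0)/1000,4))
E
```

```text
time: 10.23
tool_pos: [518.5, -89.4, 248.9]
tcp_rot: [-3.14, 0.002, -2.916]
contact_force: [-0.0, 0.3, 0.6]
grip_width: 15.0
finger_force: 0.0
[-0.01811737  0.2753956   0.56487221] 15.038958433777836
X0,Z0,r -104.74818467613433 39.926707114064214 112.09961701057595
0.0 tx -0.0 tz -0.0
0.125 tx -0.0058 tz -0.0127
0.25 tx -0.0131 tz -0.0247
0.375 tx -0.0219 tz -0.0356
0.5 tx -0.032 tz -0.0453
0.625 tx -0.0432 tz -0.0537
0.75 tx -0.0553 tz -0.0607
0.875 tx -0.0683 tz -0.0661
1.0 tx -0.0817 tz -0.0698
1.125 tx -0.0956 tz -0.0718
1.25 tx -0.1096 tz -0.0721
1.375 tx -0.1235 tz -0.0706
1.5 tx -0.1372 tz -0.0674
1.625 tx -0.1503 tz -0.0625
1.75 tx -0.1627 tz -0.056
```

```bash
python3 -m inch '[[0,0,0,0,0],[0,0,0,0,0],[-0.002,0,-0.006,0,0],[-0.006,0,-0.013,0,0],[-0.009,0,-0.019,0,0],[-0.013,0,-0.025,0,0]]'; python3 -m inch '[[-0.004,0,-0.006,0,0],[-0.009,0,-0.011,0,0],[-0.014,0,-0.016,0,0],[-0.019,0,-0.02,0,0],[-0.025,0,-0.025,0,0],[-0.03,0,-0.029,0,0]]'
```

```text
time: 10.73
tool_pos: [530.4, -86.4, 272.6]
tcp_rot: [3.141, -0.003, -2.916]
contact_force: [-2.8, -2.1, -6.3]
grip_width: 13.9
finger_force: 30.0
time: 11.23
tool_pos: [559.7, -79.7, 302.3]
tcp_rot: [3.141, -0.003, -2.916]
contact_force: [-5.9, -2.9, -3.7]
grip_width: 13.8
finger_force: 30.0
```

```bash
python3 -m inch '[[-0.006,0,-0.004,0,0],[-0.012,0,-0.007,0,0],[-0.0185,0,-0.01,0,0],[-0.025,0,-0.0124,0,0],[-0.032,0,-0.0145,0,0],[-0.0385,0,-0.016,0,0],[-0.0455,0,-0.0175,0,0],[-0.0525,0,-0.018,0,0]]'; python3 -m inch '[[-0.007,0,0,0,0],[-0.014,0,0,0,0],[-0.021,0,0.0005,0,0],[-0.028,0,0.001,0,0],[-0.035,0,0.003,0,0],[-0.0415,0,0.0045,0,0],[-0.048,0,0.007,0,0],[-0.0545,0,0.0095,0,0]]'
python3 - <<'E'
from h import *
p=capture("side");save(p,"d");s=capture("scene")
cv2.imwrite("pics/d.png",np.hstack([s["color"][120:380,130:480],p["color"][120:380,200:550]])[:,:,::-1])
E
```

```text
time: 11.9
tool_pos: [611.2, -67.8, 321.8]
tcp_rot: [-3.141, -0.001, -2.916]
contact_force: [-7.4, -0.2, 7.2]
grip_width: 13.9
finger_force: 30.0
time: 12.57
tool_pos: [665.5, -55.1, 314.5]
tcp_rot: [-3.14, 0.007, -2.916]
contact_force: [-2.3, 1.1, 10.8]
grip_width: 13.7
finger_force: 30.0
```

View pics/d.png

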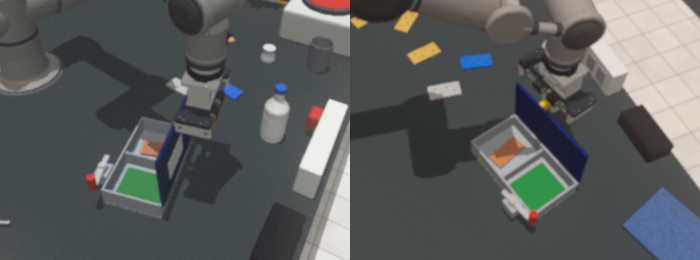

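The lid stands upright. The felt is in the right-hand (-y) compartment (about (140,185) left half) and the copper plate is in the other. Releasing.

```bash
python3 -m inch '[[0,0,0,0,0.5],[0,0,0,0,0.5],[0,0,0,0,0.5],[0,0,0,0,0.5],[0,0,-0.03,0,0.5],[0,0,-0.07,0,0.6],[0,0,-0.1,0,0.8],[0,0,-0.1,0,1]]'
python3 - <<'E'
from h import *
c=[capture(n) for n in("scene","side")]
for t,z in(("felt",7),("lid_grip",160),("copper_plate",5)):
  r=[tip_of(p,t) for p in c]
  print(t,[(np.round(onz(p,q[0]["centre"],z)),round(q[0]["conf"],2)) if q else None for p,q in zip(c,r)])
  if all(r): print(tri([ray(p,q[0]["centre"]) for p,q in zip(c,r)]))
for p in c:
  for q in trace(p,"felt")[:1]:
    k=max(cv2.findContours(q["pixels"].astype(np.uint8),0,2)[0],key=cv2.contourArea)[:,0]
    print(cv2.minAreaRect(np.array([onz(p,x,7)[:2] for x in k],np.float32)))
  for q in trace(p,"brass_plate")[:3]:
    k=max(cv2.findContours(q["pixels"].astype(np.uint8),0,2)[0],key=cv2.contourArea)[:,0]
    print("brass",cv2.minAreaRect(np.array([onz(p,x,6)[:2] for x in k],np.float32)))
rel(470,310,240,-2.917)
E
```

```text
time: 13.33
tool_pos: [664.9, -55.9, 418.2]
tcp_rot: [-3.136, 0.012, -2.916]
contact_force: [1.0, 0.3, 1.3]
grip_width: 60.9
finger_force: 0.0
felt [(array([ 582., -194.,    7.]), 0.59), (array([ 576., -178.,    7.]), 0.56)]
(array([ 577.23411614, -180.68991223,   -3.81023235]), [6.5, 6.5])
lid_grip [(array([662., -46., 160.]), 0.65), None]
copper_plate [(array([557., -69.,   5.]), 0.49), (array([550., -56.,   5.]), 0.78)]
(array([551.67579258, -55.99672019,  -5.77053443]), [4.7, 4.7])
((577.4825439453125, -174.75030517578125), (104.43049621582031, 75.2246322631836), 13.350401878356934)
((581.6453247070312, -181.4108123779297), (108.94579315185547, 91.5992660522461), 12.826276779174805)
brass ((462.06475830078125, 477.06500244140625), (96.29315948486328, 47.785972595214844), 47.35541534423828)
brass ((466.78106689453125, 331.2752990722656), (89.6718521118164, 46.639495849609375), 11.230502128601074)
brass ((346.7127380371094, 541.1025390625), (86.60417175292969, 45.19380569458008), 19.984079360961914)
row [0.1078 0.4    0.0107] spin 0.0006 t 13.93
```

```bash
python3 -m inch '[[0.108,0.4,0.01,0,1],[0.108,0.4,0.01,0,1],[0.108,0.4,0.01,0,1],[0.108,0.4,0.01,0,1],[0.108,0.4,0.01,0,1],[0.108,0.4,0.01,0,1],[0.108,0.4,0.01,0,1],[0.108,0.4,0.01,0,1]]'
python3 -c "
from h import *
rel(470,330,160,-2.94)"
```

```text
time: 14.6
tool_pos: [506.6, 239.9, 402.3]
tcp_rot: [3.141, 0.0, -2.917]
contact_force: [1.6, 1.1, -0.2]
grip_width: 92.0
finger_force: 0.0
row [0.0156 0.096  0.0833] spin 0.0234 t 14.6
```

```bash
python3 -m inch '[[0.016,0.096,0.08,0.02,1],[0.016,0.096,0.08,0.02,1],[0.016,0.096,0.08,0.02,1],[0.016,0.096,0.08,0.02,1],[0.016,0.096,0.08,0.02,1],[0.016,0.096,0.08,0.02,1]]'
python3 - <<'E'
from h import *
p=capture("wrist");save(p,"e")
for q in trace(p,"brass_plate")[:3]:
    k=max(cv2.findContours(q["pixels"].astype(np.uint8),0,2)[0],key=cv2.contourArea)[:,0]
    print("brass",q["rect"],cv2.minAreaRect(np.array([onz(p,x,7)[:2] for x in k],np.float32)))
for q in tip_of(p,"brass_plate")[:3]: print(q,onz(p,q["centre"],0))
rel(470,330,20,-2.94)
E
```

```text
time: 15.1
tool_pos: [471.2, 328.3, 322.7]
tcp_rot: [-3.141, 0.001, -2.936]
contact_force: [-0.5, 0.6, 0.2]
grip_width: 91.7
finger_force: 0.0
brass [557.9, 106.0, 61.4, 103.0] ((346.43267822265625, 542.5227661132812), (90.40896606445312, 48.92637634277344), 20.694202423095703)
brass [458.2, 201.0, 71.4, 84.4] ((461.182861328125, 479.1295471191406), (93.7009506225586, 45.23160934448242), 46.452754974365234)
{'centre': [452.4, 201.7], 'conf': 0.74} [462.53130741 480.07336589   0.        ]
{'centre': [552.4, 107.6], 'conf': 0.7} [346.05086181 544.24394598   0.        ]
{'centre': [325.0, 182.0], 'conf': 0.64} [469.40686234 335.61938122   0.        ]
row [0.0012 0.0029 0.1445] spin 0.0019 t 15.25
```

View pics/e.png

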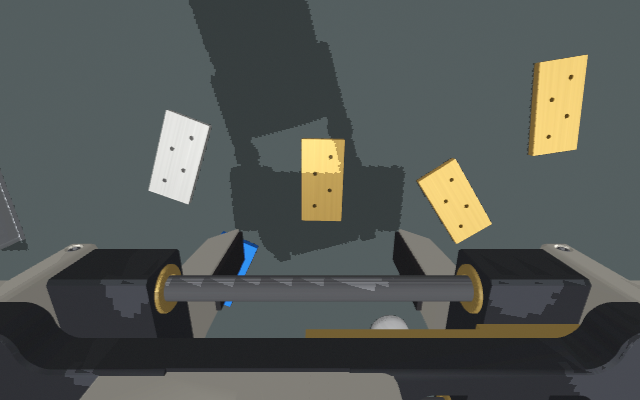

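The picture shows the target plate with corners at about (302,140), (345,140), (341,221), (302,220), the steel plate at (180,157), and the two other brass plates to the right.

```bash
python3 - <<'E'
from h import *
p=capture("wrist")
im=p["color"].astype(int); m=((im[:,:,0]-im[:,:,2])>50).astype(np.uint8); m[:, :285]=0;m[:,365:]=0;m[240:]=0
k=max(cv2.findContours(m,0,2)[0],key=cv2.contourArea)[:,0]; print(cv2.boundingRect(k))
r=cv2.minAreaRect(np.array([onz(p,x+.0,8)[:2] for x in k],np.float32));print(r)
yaw=-np.pi+np.deg2rad(r[2] if r[1][0]>r[1][1] else r[2]-90);print(yaw);rel(*r[0],20,yaw);print(get_obs()["tool_pos"])
E
```

```text
(302, 137, 44, 83)
((466.93402099609375, 331.5312194824219), (90.47241973876953, 44.09727478027344), 10.816308975219727)
-2.952812449059195
row [0.0039 0.005  0.1444] spin 0.0146 t 15.3
[471.73001904 327.42790641 323.416158  ]
```

```bash
python3 -m inch '[[0.004,0.004,0.04,0.015,1],[0.004,0.004,0.08,0.015,1],[0.004,0.004,0.11,0.015,1],[0.004,0.004,0.13,0.015,1],[0.004,0.004,0.138,0.015,1],[0.004,0.004,0.142,0.015,1],[0.004,0.004,0.142,0.015,1]]'
python3 -m inch '[[0,0,0,0,0],[0,0,0,0,0],[0,0,0,0,0],[0,0,0,0,0],[0,0,0,0,0],[0,0,0,0,0],[0,0,0,0,0],[0,0,0,0,0]]'
```

```text
time: 15.88
tool_pos: [466.7, 331.3, 180.6]
tcp_rot: [3.141, 0.001, -2.952]
contact_force: [-0.2, 0.3, 0.1]
grip_width: 91.9
finger_force: 0.0
time: 16.55
tool_pos: [466.1, 331.6, 180.2]
tcp_rot: [3.142, 0.0, -2.951]
contact_force: [-0.7, 1.4, 1.7]
grip_width: 43.3
finger_force: 30.1
```

```bash
python3 -m inch '[[0,0,-0.02,0,0],[0,0,-0.05,0,0],[0,0,-0.09,0,0],[0,0,-0.13,0,0],[0,0,-0.17,0,0],[0,0,-0.21,0,0],[0,0,-0.21,0,0]]'
python3 -c "
from h import *
print(get_obs()['grip_width'])
rel(520,30,232,-2.92)"
```

```text
time: 17.13
tool_pos: [466.9, 332.1, 398.6]
tcp_rot: [3.137, 0.014, -2.951]
contact_force: [1.2, 0.7, -1.1]
grip_width: 43.4
finger_force: 30.0
43.40742850805916
row [ 0.005  -0.3067  0.0076] spin -0.0312 t 17.13
```

```bash
python3 -m inch '[[0.005,-0.307,0,-0.03,0],[0.005,-0.307,0,-0.03,0],[0.005,-0.307,0,-0.03,0],[0.005,-0.307,0,-0.03,0],[0.005,-0.307,0,-0.03,0],[0.005,-0.307,0,-0.03,0],[0.005,-0.307,0,-0.03,0],[0.005,-0.307,0,-0.03,0]]' |head -2
python3 -c "
from h import *
print(get_obs()['grip_width'])
rel(577,-181,232,-2.917)"
```

```text
time: 17.8
tool_pos: [519.6, 24.6, 389.2]
43.84538826740908
row [-0.0118 -0.2131 -0.0018] spin -0.0076 t 17.8
```

```bash
python3 -m inch '[[-0.012,-0.213,0,0,0],[-0.012,-0.213,0,0,0],[-0.012,-0.213,0,0,0],[-0.012,-0.213,0,0,0],[-0.012,-0.213,0.02,-0.007,0],[-0.012,-0.213,0.05,-0.007,0],[-0.012,-0.213,0.08,-0.007,0],[-0.012,-0.213,0.08,-0.007,0]]'
python3 - <<'E'
from h import *
s,d,w=[capture(n) for n in("scene","side","wrist")]
for n,p in(("scene",s),("side",d),("wrist",w)):
  f=trace(p,"felt")
  for q in f[:1]:
    k=max(cv2.findContours(q["pixels"].astype(np.uint8),0,2)[0],key=cv2.contourArea)[:,0]
    print(n,cv2.minAreaRect(np.array([onz(p,x,7)[:2] for x in k],np.float32)))
print(get_obs()["tool_pos"],get_obs()["grip_width"])
cv2.imwrite("pics/f.png",np.vstack([w["color"],np.hstack([cv2.resize(s["color"][200:340,160:330],(320,264)),cv2.resize(d["color"][200:340,300:470],(320,264))])])[:,:,::-1][:600])
E
```

```text
time: 18.47
tool_pos: [575.5, -176.5, 302.5]
tcp_rot: [3.133, -0.011, -2.916]
contact_force: [-2.5, 0.8, -3.5]
grip_width: 43.5
finger_force: 30.0
scene ((577.3218994140625, -175.54946899414062), (103.41348266601562, 75.92577362060547), 11.468480110168457)
wrist ((574.4996337890625, -181.93490600585938), (100.85503387451172, 90.4502182006836), 12.951573371887207)
[ 577.98749813 -175.62628739  312.51201761] 43.41055405764863
```

View pics/f.png

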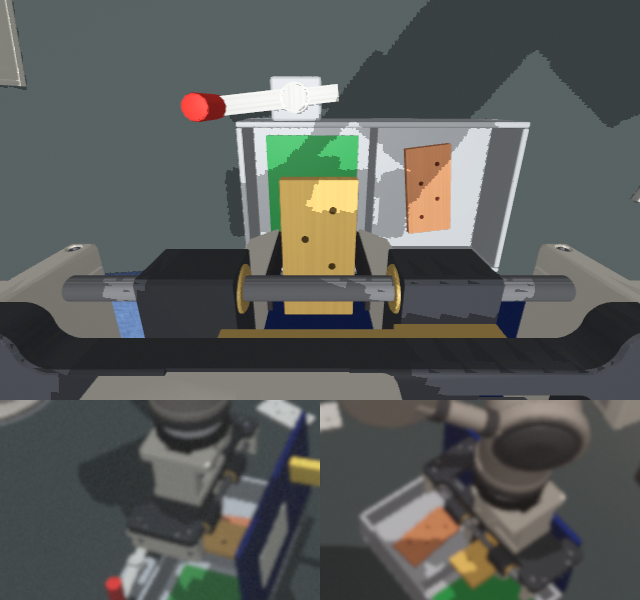

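The picture shows the plate held square above the felt. The felt's front edge runs (267,135)-(358,135), the case's front rim (236,123)-(528,123), and the divider is near (375,127).

```bash
python3 - <<'E'
from h import *
w=capture("wrist");o=get_obs();print(o["tool_pos"],o["tcp_rot"])
im=w["color"].astype(int);g=(im[:,:,1]-np.maximum(im[:,:,0],im[:,:,2])>40);ys,xs=np.nonzero(g[110:240]);ys+=110
print("green",ys.min(),[(r,xs[ys==r].min(),xs[ys==r].max()) for r in (ys.min()+2,150)])
r0=ys.min(); L,R=[onz(w,(f(xs[ys==r0+2]),r0),7)[:2] for f in(np.min,np.max)]
print("felt front",L,R,np.hypot(*(L-R)))
v=(L-R)/np.hypot(*(L-R)); yaw=np.arctan2(-v[0],v[1])  # R-L is along +y? handle
n=np.array([np.cos(.222),np.sin(.222)]); c=(L+R)/2+55*n; print("dir",np.arctan2(*(R-L)[::-1])-np.pi/2,"centre",c)
a,b=onz(w,(236,123),50),onz(w,(528,123),50);print("front rim",a,b,np.linalg.norm(a-b),np.arctan2(*(b-a)[:2][::-1])-np.pi/2)
n2=n*70;print("case centre",(a+b)[:2]/2+n2, "felt from case",(a+b)[:2]/2+n2+59*np.array([np.sin(.222),-np.cos(.222)]))
# plate in hand: corners near edge 
k=[onz(w,u,o["tool_pos"][2]-159-13) for u in((279,179),(357,179))];print("plate near edge top",k)
rel(*c,40,-2.917)
E
```

```text
[ 577.8807269  -175.63514128  312.30027988] [-3.13944531e+00  2.97381104e-03 -2.91341360e+00]
green 132 [(np.int64(134), np.int64(268), np.int64(359)), (150, np.int64(269), np.int64(358))]
felt front [ 535.66322479 -236.52065119] [ 515.45387113 -149.80313402] 89.04125875380852
dir 0.22896142187732904 centre [ 579.20879508 -181.0519387 ]
front rim [ 528.5100613  -257.17947991   50.        ] [473.99157763 -23.17204652  50.        ] 240.27430978664415 0.22889451453540266
case centre [ 569.53295217 -124.7630946 ] felt from case [ 582.52363    -182.31517788]
plate near edge top [array([ 540.89383529, -206.66167871,  140.30027988]), array([ 531.13397433, -164.8527314 ,  140.30027988])]
row [-1.000e-04 -5.600e-03  1.133e-01] spin 0.0036 t 18.82
```

```bash
python3 -m inch '[[0,-0.006,0,0.0,0],[0,-0.006,0.025,0,0],[0,-0.006,0.05,0,0],[0,-0.006,0.075,0,0],[0,-0.006,0.095,0,0],[0,-0.006,0.108,0,0],[0,-0.006,0.115,0,0],[0,-0.006,0.115,0,0]]'
python3 -m inch '[[0,0,0.002,0,0],[0,0,0.004,0,0],[0,0,0.006,0,0],[0,0,0.007,0,0],[0,0,0.007,0,0]]'
```

```text
time: 19.48
tool_pos: [578.7, -182.0, 194.1]
tcp_rot: [3.14, -0.001, -2.914]
contact_force: [-0.5, -0.1, -2.0]
grip_width: 43.1
finger_force: 30.0
time: 19.9
tool_pos: [578.9, -182.0, 188.5]
tcp_rot: [-3.141, 0.0, -2.914]
contact_force: [0.1, -1.0, -2.6]
grip_width: 43.2
finger_force: 30.0
```

```bash
python3 -m inch '[[0,0,0.0005,0,0],[0,0,0.001,0,0],[0,0,0.001,0,0],[0,0,0.001,0,0]]';python3 -m inch '[[0,0,0.0005,0,0],[0,0,0.0005,0,0],[0,0,0.0005,0,0]]'
```

```text
time: 20.23
tool_pos: [578.9, -181.9, 187.3]
tcp_rot: [-3.142, 0.0, -2.914]
contact_force: [-0.3, 0.5, -1.2]
grip_width: 43.7
finger_force: 30.0
time: 20.48
tool_pos: [578.9, -181.9, 187.2]
tcp_rot: [-3.141, 0.0, -2.914]
contact_force: [-2.5, 1.3, 5.3]
grip_width: 43.3
finger_force: 30.0
```

Force went from -2.6 to +5.3 N: the plate is resting on the felt. Releasing and retreating.

```bash
python3 -m inch '[[0,0,0,0,0.5],[0,0,0,0,0.54],[0,0,0,0,0.58],[0,0,0,0,0.62],[0,0,0,0,0.62],[0,0,0,0,0.62]]';python3 -m inch '[[0,0,-0.01,0,0.62],[0,0,-0.03,0,0.62],[0,0,-0.06,0,0.62],[0,0,-0.1,0,0.62],[0,0,-0.14,0,0.62],[0,0,-0.18,0,0.62],[0,0,-0.2,0,0.62]]'
python3 -m inch '[[0.04,0,0,0,0.62],[0.08,0,0,0,0.62],[0.12,0,0,0,0.62],[0.12,0,0,0,0.62],[0.12,0,0,0,0.62]]'
python3 - <<'E'
from h import *
s,d,w=[capture(n) for n in("scene","side","wrist")]
cv2.imwrite("pics/g.png",np.vstack([w["color"],np.hstack([cv2.resize(s["color"][200:340,160:330],(320,264)),cv2.resize(d["color"][200:340,300:470],(320,264))])])[:,:,::-1][:600])
E
```

```text
time: 20.98
tool_pos: [578.8, -182.0, 186.5]
tcp_rot: [3.141, 0.0, -2.914]
contact_force: [0.3, -0.1, -0.1]
grip_width: 57.0
finger_force: 0.0
time: 21.57
tool_pos: [578.9, -181.9, 393.2]
tcp_rot: [-3.137, 0.007, -2.914]
contact_force: [0.5, -0.1, 0.4]
grip_width: 56.9
finger_force: 0.0
time: 21.98
tool_pos: [460.3, -209.2, 387.8]
tcp_rot: [-3.141, 0.001, -2.917]
contact_force: [0.6, 0.4, 0.0]
grip_width: 57.0
finger_force: 0.0
```

View pics/g.png

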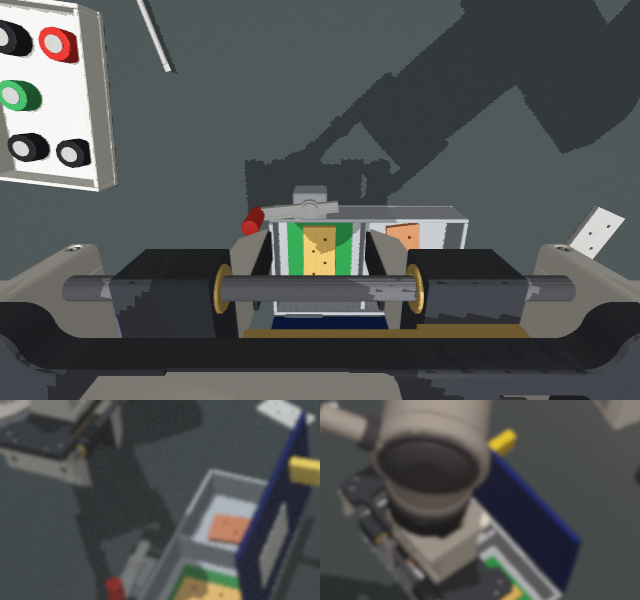

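The brass plate lies flat and centred on the felt (about (320,250)), the lid stands open, the latch is aside, and the copper plate is where it was. Handing in.

```bash
python3 -c "
from plant import *
print(close_job())"
```

```text
the job is handed in; nothing more can be done
None
```

I turned the latch aside and opened the lid so it stands by itself, then set the brass plate down flat and gently on the green felt; the job is handed in at about 22 s, with no verdict returned. One slip: while releasing the knob I repeated the last move, which pushed the latch on to about its stop; nothing else appeared disturbed.

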